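# Lower the recipe stand one hole

### The arm

A 6-joint arm with a two-finger parallel gripper is mounted at the origin on the work surface. World frame = base frame: x ahead of the robot, y to its left, z up, the work surface at z = 0. Lengths are in m, angles in rad, forces in N, time in s.
With the tool pointing down it reaches from about 0.25 to 0.725 m from the base axis. Payload 4 kg.
Tool frame: the origin (TCP) lies on the centre line of the jaws, within the pads' length; the fingertips stand 17 mm ahead of it and the grasp point (between the pads) lies 2 mm behind it; z points along the fingers, y is the line along which they close (so a half turn about z gives the same grasp; the last joint's range is limited). The gripper opens to 85 mm and grips with 20 to 120 N. Pads are 22 mm wide; open, the fingers measure 114 mm over their backs; the gripper's body (76 mm by 85 mm) begins 54 mm behind the grasp point. The pads swing forward as they close: fully open they stand 13 mm farther back than shut.
Start: joints at [1.338, 0.241, 0.005, 1.335, 0, 1.571], TCP at [0.115, 0.487, 0.248] pointing down, gripper open.
Joint ranges: [-2.72, 2.72], [-1.05, 1.87], [-1.09, 1.28], [-1.99, 2.15], [-1.42, 1.44], [-3.14, 3.14]. Speed limits (rad/s): [2.79, 2.79, 3.14, 3.14, 3.14, 3.14].

### API

Orientations are given as a unit quaternion [x, y, z, w].
In Python, from workcell import bot, camera, get_calibration gives the robot as it stands.
- The arm moves only by the tool apply_moves, never from a script. Its argument "steps" is a list of rows, each a list of 3 entries, a list of its own where there are three numbers: the shift along the tool's x, y, z as a fraction of full scale, then the turn, a rotation vector about the tool's x, y, z as a fraction of full scale, then the opening, from 0 (shut) to 1 (fully open). A call has exactly 8 rows; each row shifts and turns the commanded pose from where the row before left it, along the tool's axes as they then stand; what a row does not reach is not made up. Full scale, the value 1, is 20 cm for a shift and pi rad for a turn. A row lasts 1/12 s, in which the tool goes at most 41.7 mm and 7.16 degrees, less where a joint would pass 70% of its speed; a pose out of reach is approached as far as the arm can. A call with a number of a shift or a turn outside -1 to 1 is refused whole. A call with a gripper value outside its range is refused whole. The fingers move at their own pace and stop on an object; the grip force is fixed at half the most. Time passes only in rows, so rows that do not move let the fingers close, or fill a call up. It gives the time, the measured TCP pose, the force, the opening and the grip force at its end, in the units of the state.
- bot.get_obs(): the state, without advancing time (a new reading comes with each control period).
- camera(name): name is "scene" or "top"; returns (picture, depth): 480x640x3 uint8, red, green, blue; 480x640 float32, m along the optical axis (not along the pixel's ray), 0 where there is no reading.
- get_calibration(name): a dict with "fov_y" (degrees; the focal length in pixels is half the picture's height over the tangent of half this angle, whatever the lens; pixels are square), "cx", "cy" (the principal point, pixels), "rvec" (rotation vector, rad) and "tvec" (3), from world to camera coordinates, as OpenCV has them. Camera axes: x right, y down, z forward; pixel columns grow to the right and rows downward; lengths in m; the calibration is good to about 2 mm. A picture is of the moment at which its call begins. get_calibration takes no time and is no camera call.
- bot.job_done(): hands the job in; it is judged then, once.
The state is a dict: "clock": time; "joint_pos": joint angles; "joint_vel": joint speeds; "tau": joint torques, N m; "eef_pos": TCP position; "tool_rot": TCP orientation; "ft_force": force on the tool from outside, world axes, zero at the start; "ft_torque": the same for the moment, N m; "grip_width": finger opening in m; "grasp_force": force on a finger pad.
Only numpy, scipy, OpenCV 4.12 (cv2) and the standard library are available. Lean on these libraries where they do the work, as an engineer would, in place of code of your own. Each camera call takes 0.05 s, during which the arm holds its last target. There are 200 camera calls.

### The job

The recipe stand stands too high for reading. Press the sprung button on top of its telescoping tube and, with the button held down, push the tube down until it is fully home, then let go so that the button pops up again with the tube locked in its next, lower hole. Leave the mug tree beside it, which has the same kind of tube and button, at its height.

Things in the scene. Friction and masses are not known exactly. Their poses are not given: they have to be found in the camera images.
- recipe: Recipe stand, fixed; changes places with the mug tree between starts. Dark foot 140 mm across, steel outer tube 26 mm across up to 195 mm, aluminium inner tube 20 mm. A leaning wooden board 160 x 145 mm with a paper card hangs from the inner tube's collar on its own -x side; all of it stays 18 mm or more below the button's top. Origin: under the foot's centre, on the tube's axis; z up.
- recipe_top (a point): Centre of the top face of the recipe stand's button, on the tube's axis: a flat round steel button 26 mm across, facing up, standing 14 mm out of a black collar (40 mm across, 16 mm high) at the top of the inner tube. It is 270 mm above the shelf at the start, 225 mm when the tube is home and the button is up again.
- recipe_tube (a joint): How far the recipe stand's inner tube is lowered, m: 0 at the start, 0.045 fully home on a firm stop (lower hole). A pin locks it unless the button is 5 mm in. Unlocked it stays put by friction; pushing it down takes 3 to 7 N at up to 0.1 m/s. Let go within 5 mm of home, the pin springs out and the button pops up; let go higher, the button stays 5 mm in.
- recipe_button (a joint): How far the recipe stand's button is pressed into its collar, m: 0 up (tube locked), 0.008 fully in (unlocked). Its spring gives 1.5 N at first and 4.5 N fully in. The button rides on the tube: pressing on straight down, once it is in, lowers the tube.
- tree_tube (a joint): How far the mug tree's inner tube is lowered, m: 0 at the start, to stay there. The mug tree has the same foot, tubes, collar, button and height as the recipe stand but four thin bent metal arms 62 mm long instead of the board. It stands 280 mm or more to the left or right of the recipe stand.

How it is judged:
By the outcome, as a careful person would: the job done as asked, in the order asked, and still so for the second after the job is handed in, with the robot touching nothing.
It also fails if it takes over 29 s, if anything falls off the work surface, if the arm or the gripper's body presses on something with over 40 N, if the wrist force passes 120 N, or if a joint passes its speed limit or range.

## Working session

There is one attempt and no reset: what is moved stays moved. The work goes in short steps, Python scripts to look and compute and a tool call to move; the robot and the scene stay as the last step left them, time stands still between calls to the robot, and variables do not carry over. Pictures are saved under pics/ and viewed, at most 10 in all, crops included, and the job is handed in when it is done.

Besides the shell and the picture viewer there is one more tool, called after "Call:" as a command line: name --argument value ..., lists and objects as JSON in quotes. apply_moves: Moves the arm, as the interface text tells. Its arguments: {"type":"object","properties":{"steps":{"type":"array"}},"required":["steps"]}

```bash
mkdir -p pics
cat > h.py <<'E'
import numpy as np, cv2
from workcell import bot, camera, get_calibration
def cal(n):
    c=get_calibration(n); f=240/np.tan(np.radians(c["fov_y"])/2)
    R=cv2.Rodrigues(np.array(c["rvec"],float))[0]; return f,c["cx"],c["cy"],R,np.array(c["tvec"],float)
def cloud(n,d):
    f,cx,cy,R,t=cal(n); v,u=np.mgrid[:480,:640]
    P=np.stack([(u-cx)/f*d,(v-cy)/f*d,d],-1)
    return (P-t)@R
E
python3 - <<'E'
from h import *
out=[]
for n in("scene","top"):
    p,d=camera(n); cv2.imwrite(f"pics/{n}0.png",p[...,::-1]); np.savez(f"{n}0.npz",p=p,d=d)
    W=cloud(n,d); print(n,-cal(n)[3].T@cal(n)[4])
    m=((d>0)&(abs(W[...,2]-.27)<.006)).astype(np.uint8)
    k,l,s,c=cv2.connectedComponentsWithStats(m)
    for i in range(1,k):
        if s[i,4]>15: print(s[i],W[l==i].mean(0),W[l==i].min(0),W[l==i].max(0))
print(bot.get_obs())
E
```

```text
scene [0.99275979 0.3092611  0.84823494]
[542   0  44  14 193] [-0.60584277  0.12717449  0.27002159] [-0.61538056  0.06101107  0.26407658] [-0.59570137  0.18978192  0.27595732]
[588  10  52  17 250] [-0.60605584  0.27348737  0.27006614] [-0.61642773  0.20079833  0.2640243 ] [-0.59707948  0.34323466  0.27595696]
[575  20  13   8  58] [-0.52476035  0.20066876  0.266738  ] [-0.54047166  0.18451644  0.26407667] [-0.5079087   0.21718341  0.2750443 ]
[405  71  95  33 437] [0.03090431 0.02912476 0.27007455] [-0.11318484 -0.06320617  0.2640506 ] [0.09230926 0.09983076 0.27597898]
[257 165  14  11 118] [ 0.49757598 -0.14972861  0.26941037] [ 0.48445564 -0.16381996  0.26427695] [ 0.50881995 -0.13856243  0.27246458]
[622 171  11   9  44] [0.11113901 0.43671966 0.27021727] [0.09984398 0.4298668  0.26499864] [0.11784251 0.44595745 0.27591235]
[439 245  16  15 175] [0.48668297 0.22549682 0.26982316] [0.47102624 0.21224384 0.26401884] [0.49763901 0.23762539 0.27291581]
top [ 0.43305036 -0.01292991  1.13298982]
[413 267  17  17 228] [ 0.49582351 -0.15110979  0.26856781] [ 0.4832675  -0.16324355  0.2
[... 172 characters left out ...]
]
{'clock': 0.1, 'joint_pos': array([ 1.33802282e+00,  2.41345696e-01,  3.85585046e-03,  1.33519795e+00,
       -1.34068262e-05,  1.57077815e+00]), 'joint_vel': array([ 0.00218052, -0.00015759,  0.00313428, -0.00046429,  0.00094708,
       -0.00018376]), 'tau': array([-5.42790658e-04, -3.73140442e+01,  2.53008682e+01,  1.08855122e-02,
       -4.15740624e-05,  4.48038151e-06]), 'eef_pos': array([0.11521903, 0.48599435, 0.24749674]), 'tool_rot': array([ 1.16115087e-01,  9.93235316e-01, -9.40113348e-04, -1.03173064e-04]), 'ft_force': array([-1.09660511,  0.19202546,  0.6215387 ]), 'ft_torque': array([-0.05437295,  0.00526947,  0.02516959]), 'grasp_force': 0.0, 'grip_width': 0.08515919743282262}
```

View pics/scene0.png

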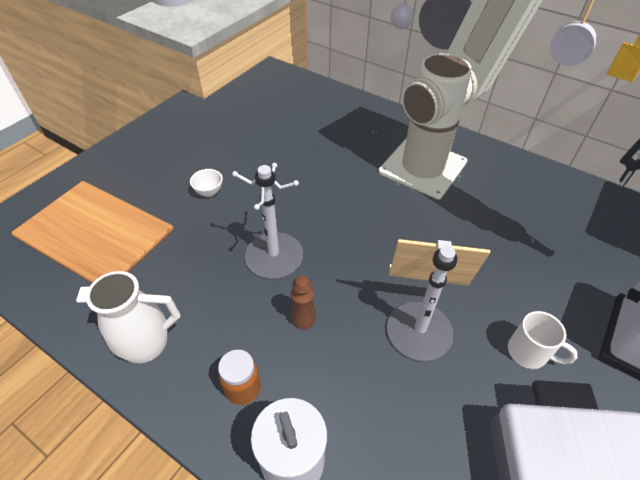

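View pics/top0.png

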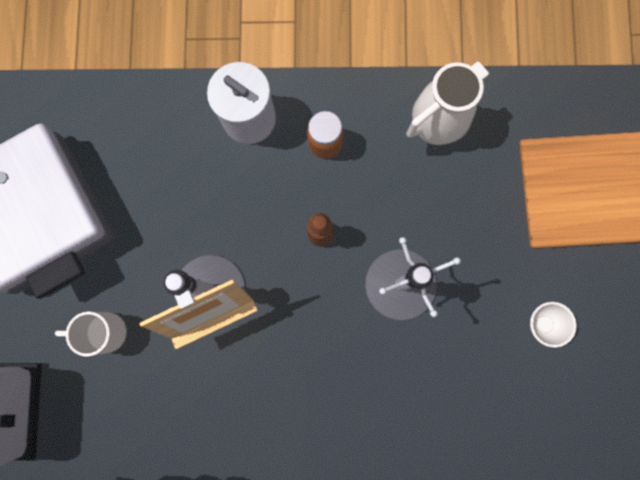

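Recipe stand is the left one: board at scene pixel (440,262), its button at (447,253), and at (175,281) in the top view. The mug tree's button is at top pixel (421,275). The recipe button is at about (0.485, 0.225, 0.27). I'll check obstacle heights on the way there.

Run:
```python
from h import *
for n in("top","scene"):
    d=np.load(n+"0.npz")["d"]; W=cloud(n,d); ok=d>0
    for x0 in np.arange(.05,.75,.1):
        print(n,round(x0,2),[round(float(W[...,2][ok&(abs(W[...,0]-x0-.05)<.05)&(abs(W[...,1]-y)<.05)].max(initial=-1)),2) for y in np.arange(.05,.66,.1)])
```

```text
top 0.05 [0.01, 0.0, 0.0, 0.01, 0.01, 0.0, 0.0]
top 0.15 [0.01, 0.01, 0.01, 0.01, 0.01, 0.13, 0.0]
top 0.25 [0.01, 0.01, 0.01, 0.01, 0.01, 0.13, 0.06]
top 0.35 [0.01, 0.22, 0.25, 0.09, 0.09, 0.06, 0.01]
top 0.45 [0.01, 0.25, 0.27, 0.01, 0.11, 0.11, 0.06]
top 0.55 [0.15, 0.01, 0.01, 0.01, 0.11, 0.11, 0.1]
top 0.65 [0.01, 0.01, 0.01, 0.01, 0.11, 0.11, 0.11]
scene 0.05 [0.31, 0.01, 0.01, 0.01, 0.35, 0.01, -1.0]
scene 0.15 [0.01, 0.01, 0.01, 0.01, 0.01, 0.13, -1.0]
scene 0.25 [0.01, 0.0, 0.01, 0.01, 0.01, 0.14, 0.07]
scene 0.35 [0.01, 0.19, 0.25, 0.09, 0.09, 0.07, 0.01]
scene 0.45 [0.01, 0.25, 0.27, 0.01, 0.11, 0.11, 0.11]
scene 0.55 [0.15, 0.01, 0.01, 0.0, 0.11, 0.11, 0.11]
scene 0.65 [0.01, 0.01, 0.0, 0.01, 0.11, 0.11, -1.0]
```

Call:
apply_moves --steps '[[[0,0,-0.1],[0,0,0],0],[[0,0,-0.15],[0,0,0],0],[[0,0,-0.15],[0,0,0],0],[[0,0,-0.1],[0,0,0],0],[[0,0,0],[0,0,0],0],[[0,0,0],[0,0,0],0],[[0,0,0],[0,0,0],0],[[0,0,0],[0,0,0],0]]'

```text
clock: 0.77
eef_pos: [0.1152, 0.4858, 0.3466]
tool_rot: [0.116, 0.993, -0.002, -0.0]
ft_force: [-0.4, 0.1, 1.2]
grip_width: -0.0002
grasp_force: 0.0
```

Call:
apply_moves --steps '[[[-0.15,-0.06,0],[0,0,0],0],[[-0.15,-0.06,0],[0,0,0],0],[[-0.15,-0.06,0],[0,0,0],0],[[-0.15,-0.06,0],[0,0,0],0],[[-0.15,-0.06,0],[0,0,0],0],[[-0.15,-0.06,0],[0,0,0],0],[[-0.15,-0.06,0],[0,0,0],0],[[-0.15,-0.06,0],[0,0,0],0]]'

```text
clock: 1.43
eef_pos: [0.3274, 0.3362, 0.3469]
tool_rot: [0.116, 0.993, -0.001, -0.001]
ft_force: [-0.4, -0.3, 0.1]
grip_width: 0.0002
grasp_force: 0.0
```

Call:
apply_moves --steps '[[[-0.15,-0.06,0],[0,0,0],0],[[-0.15,-0.06,0],[0,0,0],0],[[-0.15,-0.06,0],[0,0,0],0],[[-0.15,-0.06,0],[0,0,0],0],[[-0.1,-0.04,0],[0,0,0],0],[[-0.1,-0.04,0],[0,0,0],0],[[0,0,0],[0,0,0],0],[[0,0,0],[0,0,0],0]]'

```text
clock: 2.1
eef_pos: [0.4678, 0.2376, 0.3465]
tool_rot: [0.117, 0.993, -0.001, -0.002]
ft_force: [-1.0, 0.4, -0.1]
grip_width: 0.0
grasp_force: 0.0
```

Run:
```python
from h import *
o=bot.get_obs();print(o["eef_pos"],o["tool_rot"],o["ft_force"])
from scipy.spatial.transform import Rotation as Q
e=np.array([.485,.225,.2975])-o["eef_pos"];print(Q.from_quat(o["tool_rot"]).inv().apply(e)/.2)
```

```text
[0.4677506  0.23761973 0.3465364 ] [ 1.17284549e-01  9.93096744e-01 -8.31461159e-04 -1.58099658e-03] [-1.04674614  0.38918997 -0.11457274]
[-0.0992949  -0.04077582  0.24497361]
```

Centre over the button and go down to about 10 mm above it, then check against the camera.

Call:
apply_moves --steps '[[[-0.05,-0.02,0],[0,0,0],0],[[-0.05,-0.02,0],[0,0,0],0],[[0,0,0.07],[0,0,0],0],[[0,0,0.07],[0,0,0],0],[[0,0,0.06],[0,0,0],0],[[0,0,0.04],[0,0,0],0],[[0,0,0],[0,0,0],0],[[0,0,0],[0,0,0],0]]'

```text
clock: 2.77
eef_pos: [0.4851, 0.2262, 0.3002]
tool_rot: [0.116, 0.993, -0.0, -0.0]
ft_force: [-0.1, 0.1, 1.3]
grip_width: -0.0003
grasp_force: 0.0
```

Run:
```python
from h import *
p,d=camera("scene"); cv2.imwrite("pics/s1.png",cv2.resize(p[150:310,330:550,::-1],(770,560)))
f,cx,cy,R,t=cal("scene"); o=bot.get_obs()
for q in (o["eef_pos"]-[0,0,.017],[.485,.225,.27]):
    c=R@q+t; print((c[0]*f/c[2]+cx-330)*3.5,(c[1]*f/c[2]+cy-150)*3.5)
print(o["eef_pos"],o["ft_force"])
```

```text
417.93175553620006 336.9166779579074
408.96522797916504 353.83099327993284
[0.48541494 0.22635061 0.30088762] [ 0.72310965 -0.24417151  0.86983113]
```

View pics/s1.png

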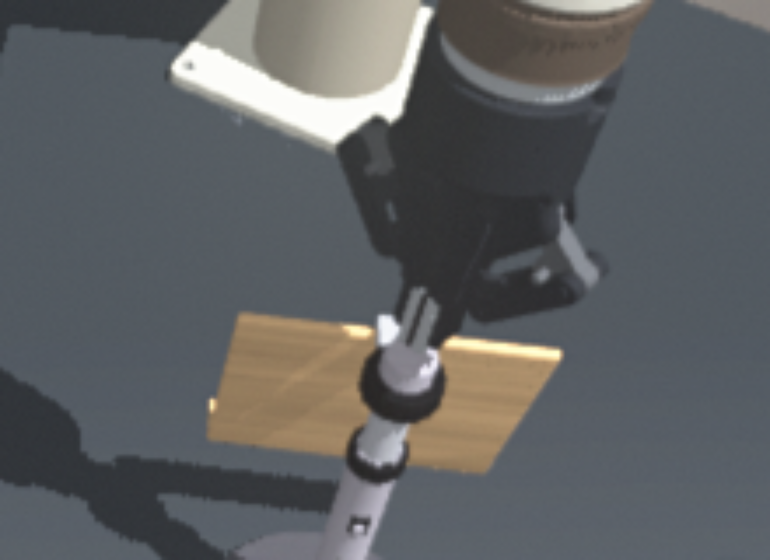

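The shut fingertips at about (418,340) in the crop sit just above the button at (410,358). I'll press now.

Call:
apply_moves --steps '[[[0,-0.006,0.02],[0,0,0],0],[[0,0,0.02],[0,0,0],0],[[0,0,0.02],[0,0,0],0],[[0,0,0.02],[0,0,0],0],[[0,0,0.015],[0,0,0],0],[[0,0,0.015],[0,0,0],0],[[0,0,0.01],[0,0,0],0],[[0,0,0],[0,0,0],0]]'

```text
clock: 3.48
eef_pos: [0.4851, 0.2251, 0.2764]
tool_rot: [0.116, 0.993, 0.0, 0.0]
ft_force: [-0.3, 0.1, 2.8]
grip_width: -0.0004
grasp_force: 1.9
```

Call:
apply_moves --steps '[[[0,0,0.02],[0,0,0],0],[[0,0,0.02],[0,0,0],0],[[0,0,0.02],[0,0,0],0],[[0,0,0.02],[0,0,0],0],[[0,0,0.02],[0,0,0],0],[[0,0,0.02],[0,0,0],0],[[0,0,0.02],[0,0,0],0],[[0,0,0.02],[0,0,0],0]]'

```text
clock: 4.15
eef_pos: [0.4852, 0.225, 0.2439]
tool_rot: [0.116, 0.993, 0.0, 0.0]
ft_force: [-0.2, 0.4, 5.1]
grip_width: 0.0001
grasp_force: 2.3
```

Call:
apply_moves --steps '[[[0,0,0.015],[0,0,0],0],[[0,0,0.015],[0,0,0],0],[[0,0,0.01],[0,0,0],0],[[0,0,0.005],[0,0,0],0],[[0,0,0],[0,0,0],0],[[0,0,0],[0,0,0],0],[[0,0,0],[0,0,0],0],[[0,0,0],[0,0,0],0]]'

```text
clock: 4.82
eef_pos: [0.4851, 0.225, 0.2355]
tool_rot: [0.116, 0.993, 0.0, 0.0]
ft_force: [2.0, 0.5, 4.5]
grip_width: 0.0002
grasp_force: 1.9
```

Step down in small bites until the firm stop shows in the force.

Call:
apply_moves --steps '[[[0,0,0.005],[0,0,0],0],[[0,0,0.005],[0,0,0],0],[[0,0,0],[0,0,0],0],[[0,0,0],[0,0,0],0],[[0,0,0],[0,0,0],0],[[0,0,0],[0,0,0],0],[[0,0,0],[0,0,0],0],[[0,0,0],[0,0,0],0]]'

```text
clock: 5.48
eef_pos: [0.4851, 0.225, 0.234]
tool_rot: [0.116, 0.993, 0.0, 0.0]
ft_force: [1.0, -0.3, 6.3]
grip_width: 0.0
grasp_force: 3.5
```

Call:
apply_moves --steps '[[[0,0,0.005],[0,0,0],0],[[0,0,0.005],[0,0,0],0],[[0,0,0],[0,0,0],0],[[0,0,0],[0,0,0],0],[[0,0,0],[0,0,0],0],[[0,0,0],[0,0,0],0],[[0,0,0],[0,0,0],0],[[0,0,0],[0,0,0],0]]'

```text
clock: 6.15
eef_pos: [0.4852, 0.2251, 0.2339]
tool_rot: [0.116, 0.993, 0.001, 0.001]
ft_force: [-2.6, -2.0, 14.2]
grip_width: 0.0003
grasp_force: 7.6
```

The stop is reached: the position holds at 0.234 and the force has risen to 14 N. Now I'll let go straight up.

Call:
apply_moves --steps '[[[0,0,-0.02],[0,0,0],0],[[0,0,-0.02],[0,0,0],0],[[0,0,-0.03],[0,0,0],0],[[0,0,-0.05],[0,0,0],0],[[0,0,-0.1],[0,0,0],0],[[0,0,-0.12],[0,0,0],0],[[0,0,-0.12],[0,0,0],0],[[0,0,-0.12],[0,0,0],0]]'

```text
clock: 6.82
eef_pos: [0.484, 0.2246, 0.3478]
tool_rot: [0.116, 0.993, -0.001, -0.001]
ft_force: [0.1, -0.0, -0.1]
grip_width: 0.0003
grasp_force: 0.0
```

Call:
apply_moves --steps '[[[0.12,0.05,0],[0,0,0],0],[[0.12,0.05,0],[0,0,0],0],[[0.12,0.05,0],[0,0,0],0],[[0.12,0.05,0],[0,0,0],0],[[0.12,0.05,0],[0,0,0],0],[[0.12,0.05,0],[0,0,0],0],[[0.12,0.05,0],[0,0,0],0],[[0,0,0],[0,0,0],0]]'

```text
clock: 7.48
eef_pos: [0.3341, 0.3333, 0.3472]
tool_rot: [0.114, 0.994, -0.0, -0.002]
ft_force: [0.6, -0.0, 0.3]
grip_width: 0.0002
grasp_force: 0.0
```

Run:
```python
from h import *
for n in("scene","top"):
    p,d=camera(n); cv2.imwrite(f"pics/{n}2.png",p[...,::-1]); W=cloud(n,d)
    for x,y in((.485,.2245),(.496,-.151)):
        m=(d>0)&(np.hypot(W[...,0]-x,W[...,1]-y)<.009)&(W[...,2]>.19)&(W[...,2]<.29)
        print(n,y,m.sum(),np.percentile(W[...,2][m],[10,50,90]))
print(bot.get_obs()["eef_pos"])
```

```text
scene 0.2245 65 [0.22405727 0.22563658 0.22697398]
scene -0.151 111 [0.19970952 0.22551599 0.27109301]
top 0.2245 95 [0.22175607 0.22340655 0.22569523]
top -0.151 115 [0.2670564  0.26876536 0.27069444]
[0.33673488 0.33194188 0.34715141]
```

View pics/scene2.png

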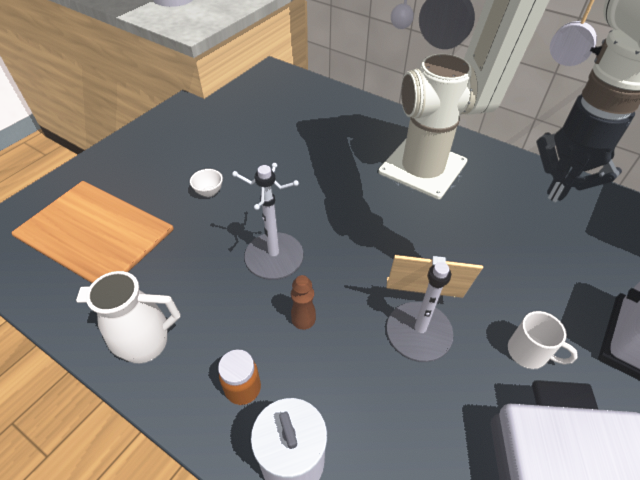

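The recipe stand's button at (441,270) is up again, with its top at 0.225 m. The mug tree's button at (265,172) is still at 0.27 m, and the arm is clear of both.

```bash
python3 -c "
from workcell import bot
print(bot.job_done())"
```

```text
the job is handed in; nothing more can be done
None
```

The recipe stand is lowered fully home with its button popped up again (top measured at about 0.225 m), the mug tree is still at its starting height, and the job is handed in at about 7.6 s.

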